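Face up the screw cartons on the picking shelf

TASK

Two of the four screw cartons on the black shelf stick out of the row: push each of them back along the shelf with the fingertips until it stands fully home, square against the rear stop like the others. Only push - do not lift or tip any carton - leave all four home, and leave the tape roll, the can and the screwdriver where they are.

Things in the scene. Friction and masses are not known exactly. Their poses are not given: they have to be found in the camera images.
- shelf: black steel shelf fixed to the bench, its place and angle vary: flat deck 270 (x) by 440 (y) mm, 6 mm thick; origin: centre of its underside, on the bench. x points from the open front edge to the rear stop, y along the row, z up. The stop is a ledge along the whole rear, top 51 mm above the bench, face 115 mm from the origin; behind it two posts 160 mm high at y = -205 and +205 mm.
- stop (a point): point on the deck's top at the foot of the stop's face, mid-length (115 mm from the shelf's origin along its x); axes as the shelf's
- carton_a: one of four alike full screw cartons, 110 (x, depth) by 76 (y) by 55 mm high, 0.35 to 0.7 kg, loose on the deck, about 20 mm apart; slides with 1.5 to 5 N. Origin: centre of the underside; x points to the stop. Back on the stop = origin 55 mm in front of point stop. Two start home (within 4 mm of the stop, about square), two stick out 35 to 90 mm; which ones varies.
- carton_b: one of four alike full screw cartons, 110 (x, depth) by 76 (y) by 55 mm high, 0.35 to 0.7 kg, loose on the deck, about 20 mm apart; slides with 1.5 to 5 N. Origin: centre of the underside; x points to the stop. Back on the stop = origin 55 mm in front of point stop. Two start home (within 4 mm of the stop, about square), two stick out 35 to 90 mm; which ones varies.
- carton_c: one of four alike full screw cartons, 110 (x, depth) by 76 (y) by 55 mm high, 0.35 to 0.7 kg, loose on the deck, about 20 mm apart; slides with 1.5 to 5 N. Origin: centre of the underside; x points to the stop. Back on the stop = origin 55 mm in front of point stop. Two start home (within 4 mm of the stop, about square), two stick out 35 to 90 mm; which ones varies.
- carton_d: one of four alike full screw cartons, 110 (x, depth) by 76 (y) by 55 mm high, 0.35 to 0.7 kg, loose on the deck, about 20 mm apart; slides with 1.5 to 5 N. Origin: centre of the underside; x points to the stop. Back on the stop = origin 55 mm in front of point stop. Two start home (within 4 mm of the stop, about square), two stick out 35 to 90 mm; which ones varies.
- tape: roll of packing tape lying flat on the bench left of the shelf (its +y side), 100 mm across, 48 mm high; origin: centre of the underside; to be left alone
- can: upright can on the bench right of the shelf (-y side), 60 mm across, 120 mm high; origin: centre of the underside; to be left alone
- screwdriver: screwdriver 200 mm long, handle (26 mm thick) to the front, origin mid-length underneath, lying on the bench right of the shelf (-y side) near its front, roughly along the shelf's x; to be left alone
Things that resemble listed ones, but are neither listed nor needed, are in the scene too. Leave any purple look-alike of the carton_a alone. What is shaped like the carton_c but yellow is not meant.

How it is judged:
At the end, for the whole second after the job is handed in: All four cartons stand upright and at rest on the deck, within the shelf's length (centres within 185 mm of its middle), with their backs within 6 mm of the stop (centre 50 to 61 mm in front of its face) and square to it within 0.07 rad (4 degrees) (x of carton_a in the frame of stop between -0.061 and -0.05 m and y of carton_a in the frame of stop between -0.185 and 0.185 m and angle between the x axis of each of carton_a, carton_b, carton_c, carton_d and the x axis of shelf, either way round below 0.07 rad and angle between each of carton_a, carton_b, carton_c, carton_d's own z axis and vertical below 0.05 rad and linear speed of each of carton_a, carton_b, carton_c, carton_d below 0.01 m/s and z of each of carton_a, carton_b, carton_c, carton_d in the frame of stop below 0.004 m and x of carton_b in the frame of stop between -0.061 and -0.05 m and y of carton_b in the frame of stop between -0.185 and 0.185 m and x of carton_c in the frame of stop between -0.061 and -0.05 m and y of carton_c in the frame of stop between -0.185 and 0.185 m and x of carton_d in the frame of stop between -0.061 and -0.05 m and y of carton_d in the frame of stop between -0.185 and 0.185 m); the robot touches nothing.
It fails at once if a carton is lifted or tipped: its underside rises more than 12 mm above the deck or it tilts more than 0.2 rad ((z of carton_a in the frame of stop above 0.012 m or angle between carton_a's own z axis and vertical above 0.2 rad) or (z of carton_b in the frame of stop above 0.012 m or angle between carton_b's own z axis and vertical above 0.2 rad) or (z of carton_c in the frame of stop above 0.012 m or angle between carton_c's own z axis and vertical above 0.2 rad) or (z of carton_d in the frame of stop above 0.012 m or angle between carton_d's own z axis and vertical above 0.2 rad)).
It fails at once if the tape roll, the can or the screwdriver is moved by more than 15 mm (distance of any of tape, can, screwdriver from where it was at the start of the episode above 0.015 m).
It also fails if it takes over 45 s, if anything falls off the work surface, if the arm or the gripper's body presses on something with over 40 N, if the wrist force passes 120 N, or if a joint passes its speed limit or range.

ROBOT

A 6-joint arm with a two-finger parallel gripper is mounted at the origin on the work surface. World frame = base frame: x ahead of the robot, y to its left, z up, the work surface at z = 0. Lengths are in m, angles in rad, forces in N, time in s.
With the tool pointing down it reaches from about 0.275 to 0.725 m from the base axis. Payload 15.9 kg.
Tool frame: the origin (TCP) lies at the very end of the fingers, on their centre line; the grasp point (between the pads) lies 19 mm behind it; z points along the fingers, y is the line along which they close (so a half turn about z gives the same grasp; the last joint's range is limited). The gripper opens to 85 mm and grips with 20 to 120 N. Pads are 22 mm wide; open, the fingers measure 114 mm over their backs; the gripper's body (76 mm by 85 mm) begins 54 mm behind the grasp point. The pads swing forward as they close: fully open they stand 13 mm farther back than shut.
Start: joints at [1.228, 0.213, -0.034, 1.323, 0, 1.571], TCP at [0.168, 0.471, 0.231] pointing down, gripper open.
Joint ranges: [-2.98, 2.98], [-0.74, 1.72], [-1.14, 1.35], [-2.1, 2.04], [-1.57, 1.44], [-3.14, 3.14]. Speed limits (rad/s): [1.89, 1.89, 2.39, 2.57, 3.14, 3.14].

INTERFACE

Orientations are given as [roll, pitch, yaw] about the fixed x, y, z axes, in that order (R = Rz(yaw) Ry(pitch) Rx(roll)).
In Python, from rig import arm, imaging, hand_in gives the robot as it stands. Calls block until the motion is done:
- arm.move_to(position, orientation): joint-space move of the TCP to a pose.
- arm.move_l(position, rotation=None, rate=0.15): straight line of the TCP; rotation=None keeps the orientation; rate is the mean speed in m/s.
- arm.movej(angles): joint-space move.
- arm.release() and arm.grab(): open the fingers fully, or close them until they stop; the grip force is fixed at half the most.
- arm.pause(seconds).
- arm.solve_ik(position, orientation): joint angles nearest the present ones, or None.
- arm.get_obs(): the state.
- imaging.snapshot(name): name is "scene" or "side" or "wrist"; returns the picture (400x640x3 uint8, blue, green, red); there is no depth.
- imaging.get_calibration(name): a dict with "vertical_fov" (degrees; the focal length in pixels is half the picture's height over the tangent of half this angle, whatever the lens; pixels are square), "cx", "cy" (the principal point, pixels), "R" (3x3) and "t" (3): a world point X has camera coordinates R X + t. Camera axes: x right, y down, z forward; pixel columns grow to the right and rows downward; lengths in m; the calibration is good to about 2 mm. A picture is of the moment at which its call begins: read the wrist's pose just before it. get_calibration takes no time and is no camera call; for the wrist camera it gives the pose at the moment of the call.
A pose or a line that the arm cannot do raises arm.Unreachable and nothing moves.
- hand_in(): hands the job in; it is judged then, once.
The state is a dict: "time_s": time; "joints": joint angles; "joint_velocities": joint speeds; "joint_torque": joint torques, N m; "position": TCP position; "tool_rot": TCP orientation; "contact_force": force on the tool from outside, world axes, zero at the start; "moment": the same for the moment, N m; "width": finger opening in m; "grip_force": force on a finger pad.
Only numpy, scipy, OpenCV 4.12 (cv2) and the standard library are available. Lean on these libraries where they do the work, as an engineer would, in place of code of your own. Each camera call takes 0.05 s, during which the arm holds its last target. There are 200 camera calls.

## Working session

There is one attempt and no reset: what is moved stays moved. The work goes in short steps, each a Python script; the robot and the scene stay as the last script left them, time stands still between calls to the robot, and variables do not carry over. Pictures are saved under pics/ and viewed, at most 10 in all, crops included, and the job is handed in when it is done.

```bash
mkdir -p pics
python3 - <<'E'
from rig import arm, imaging
import cv2
for n in("scene","side"):
    cv2.imwrite(f"pics/{n}0.png",imaging.snapshot(n)); c=imaging.get_calibration(n); print(n,c)
o=arm.get_obs();print(o["time_s"],o["position"],o["tool_rot"],o["width"])
E
```

```text
scene {'vertical_fov': 52.07688150879858, 'cx': 315.5442128164844, 'cy': 195.90979875247072, 'R': array([[-0.75541328,  0.65524246, -0.0028444 ],
       [ 0.37209669,  0.42540013, -0.82497199],
       [-0.53934667, -0.62425319, -0.56516646]]), 't': array([ 0.3825763 , -0.15695554,  1.35981705])}
side {'vertical_fov': 50.2675826748557, 'cx': 318.1136917925707, 'cy': 196.25286298938266, 'R': array([[ 0.96609883, -0.25728061, -0.02144156],
       [-0.15369551, -0.50642121, -0.8484782 ],
       [ 0.20743853,  0.82300926, -0.52879581]]), 't': array([-0.50835654,  0.11380392,  1.11414691])}
0.1 [0.16797187 0.47063662 0.23087265] [-3.14063013e+00  4.69408400e-06  2.79881143e+00] 0.08520999451723602
```

View pics/scene0.png

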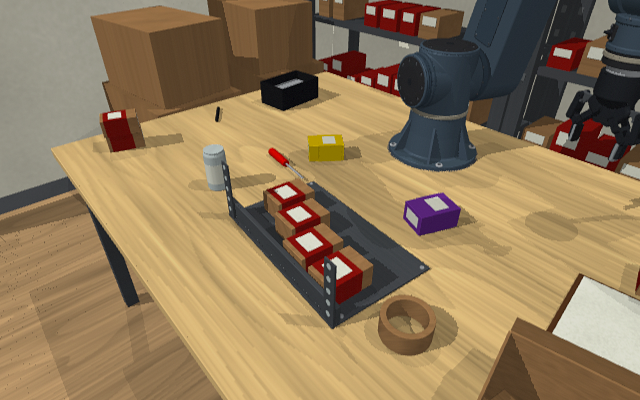

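View pics/side0.png

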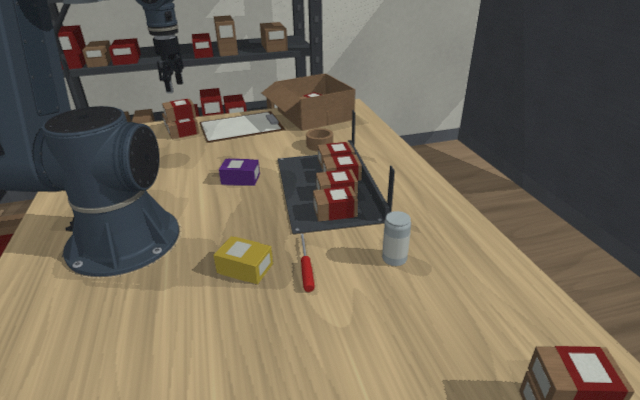

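The scene view shows the black shelf at about (225–430, 160–325) with four red-brown cartons at (287,197), (302,217), (311,243) and (342,275). The yellow (325,148) and purple (432,213) boxes stand on the bench and are look-alikes, so the four on the shelf are the ones meant. I'll confirm this in enlarged crops.

Run:
```python
import cv2
a=cv2.imread("pics/scene0.png")[170:330,220:440]; b=cv2.imread("pics/side0.png")[130:240,270:410]
cv2.imwrite("pics/c1.png",cv2.resize(a,None,fx=3.6,fy=3.6,interpolation=2)[:600,:800]); cv2.imwrite("pics/c2.png",cv2.resize(b,None,fx=5,fy=5,interpolation=2))
```

```text
(no output)
```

View pics/c1.png

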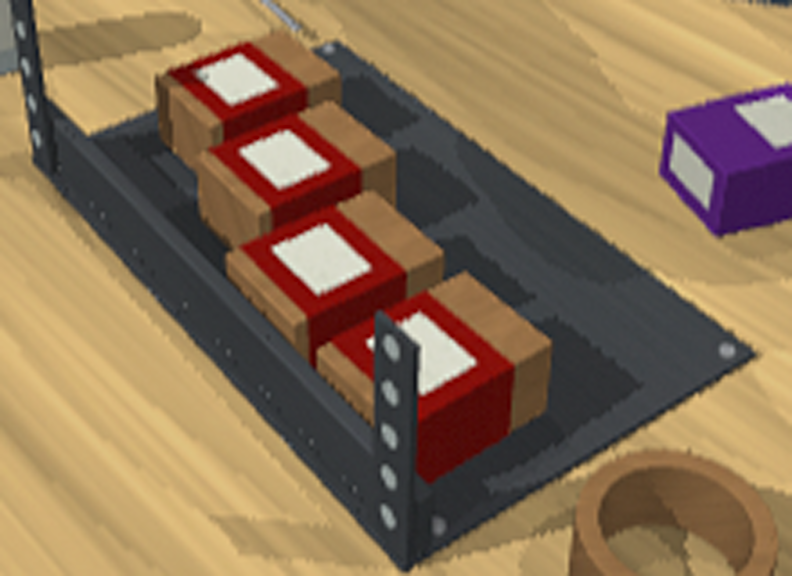

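View pics/c2.png

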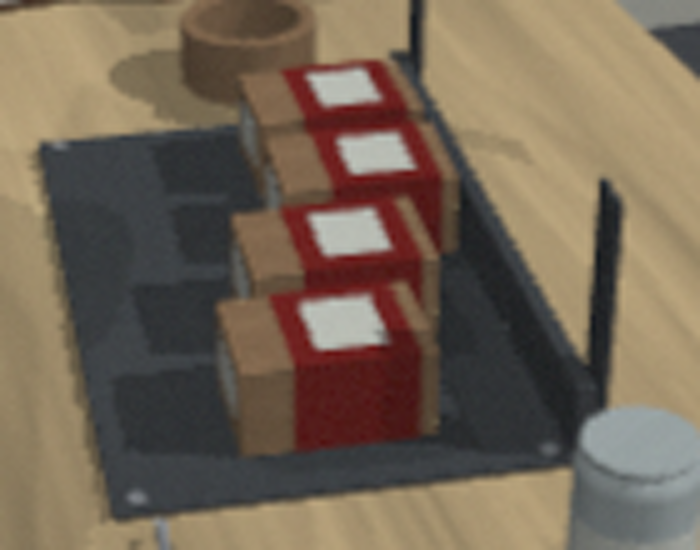

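The crops confirm four red/brown cartons on the deck. The two at −y (bottom in the side view) have a wide gap to the stop. Next I measure the deck corners and carton top corners from both views.

```bash
cat > h.py <<'E'
from rig import arm, imaging
import numpy as np
def ray(n,px,z):
    c=imaging.get_calibration(n); f=200/np.tan(np.radians(c["vertical_fov"])/2)
    R,t=np.array(c["R"]),np.array(c["t"]); o=-R.T@t
    d=R.T@np.array([(px[0]-c["cx"])/f,(px[1]-c["cy"])/f,1]); return (o+d*(z-o[2])/d[2])[:2]
def S(p,z): return ray("scene",(220+p[0]/3.6,170+p[1]/3.6),z)
def D(p,z): return ray("side",(270+p[0]/5,130+p[1]/5),z)
E
python3 - <<'E'
from h import *
np.set_printoptions(precision=4,suppress=True)
z=.006
A=S((755,352),z);B=S((335,42),z);A2=D((42,145),z);B2=D((115,518),z);C=S((405,570),0)
print("front+y",A,A2,"front-y",B,B2,"len",np.linalg.norm(A-B),np.linalg.norm(A2-B2),"rear+y",C,np.linalg.norm(C-A))
FA=(A+A2)/2;FB=(B+B2)/2; v=FA-FB; yaw=np.arctan2(-v[0],v[1]); u=np.array([np.cos(yaw),np.sin(yaw)]);w=np.array([-u[1],u[0]])
O=(FA+FB)/2+.135*u
print("yaw",yaw,"O",O)
sf=lambda p:np.array([(p-O)@u-.115,(p-O)@w])
print("C in stop",sf(C))
cs={1:[(160,75),(270,30),(340,70),(222,125)],2:[(200,155),(325,100),(396,158),(270,210)],3:[(228,262),(365,192),(442,255),(303,325)],4:[(318,350),(467,272),(550,345)]}
cd={1:[(438,345),(235,368),(218,303),(405,283)],2:[(438,262),(248,290),(232,213),(405,197)],3:[(460,182),None,(262,140),(437,120)],4:[(423,110),None,(240,75),(388,60)]}
nm=["r-","f-","f+","r+"]
for k in cs:
    print(k,"scene",*[(n,sf(S(p,.061))) for n,p in zip(nm,cs[k])]); print("  side",*[(n,sf(D(p,.061))) for n,p in zip(nm,cd[k]) if p])
print("tape",sf(S((645,500),.048)))
E
```

```text
front+y [0.47   0.3377] [0.4709 0.3267] front-y [ 0.4334 -0.0952] [ 0.4298 -0.108 ] len 0.4344220070755493 0.43667239681379794 rear+y [0.7345 0.3115] 0.26579652332613724
yaw -0.08923129386852313 O [0.5855 0.1033]
C in stop [0.0148 0.2207]
1 scene ('r-', array([-0.0732, -0.1781])) ('f-', array([-0.1694, -0.1825])) ('f+', array([-0.18  , -0.1082])) ('r+', array([-0.0765, -0.1005]))
  side ('r-', array([-0.0681, -0.1789])) ('f-', array([-0.1788, -0.1792])) ('f+', array([-0.1769, -0.1116])) ('r+', array([-0.0701, -0.1118]))
2 scene ('r-', array([-0.0469, -0.0803])) ('f-', array([-0.1497, -0.0838])) ('f+', array([-0.1488, -0.0021])) ('r+', array([-0.0525, -0.0055]))
  side ('r-', array([-0.0462, -0.0927])) ('f-', array([-0.1581, -0.1011])) ('f+', array([-0.1519, -0.0107])) ('r+', array([-0.0463, -0.0127]))
3 scene ('r-', array([-0.0051,  0.0208])) ('f-', array([-0.1112,  0.0148])) ('f+', array([-0.1123,  0.0908])) ('r+', array([-0.0107,  0.0916]))
  side ('r-', array([-0.009, -0.001])) ('f+', array([-0.1171,  0.0803])) ('r+', array([-0.0017,  0.0844]))
4 scene ('r-', array([-0.0061,  0.1129])) ('f-', array([-0.1146,  0.1114])) ('f+', array([-0.1128,  0.1855]))
  side ('r-', array([-0.007 ,  0.1005])) ('f+', array([-0.1143,  0.1787])) ('r+', array([-0.0116,  0.1806]))
tape [-0.0861  0.287 ]
```

Both views agree to within about 5 mm. Stop-frame results:

| Carton (from −y) | y | Front x | Position |
|---|---|---|---|
| 1 | −0.144 | about −0.178 | out about 68 mm |
| 2 | −0.048 | about −0.152 | out about 42 mm |
| 3 and 4 | – | about −0.113 | home |

I'll push cartons 1 and 2 with shut fingers, watching the contact force.

```bash
cat >> h.py <<'E'
yaw=-.0892; u=np.array([np.cos(yaw),np.sin(yaw)]); w=np.array([-u[1],u[0]]); O=np.array([.5855,.1033])
def P(x,y,z): return [*(O+(x+.115)*u+y*w),z]   # stop frame -> world
ORI=[np.pi,0,yaw]
def push(y,x0,xfast,xmax,Fstop=18,z=.026):
    arm.move_l(P(x0,y,.14),rate=.2); arm.move_l(P(x0,y,z),rate=.15)
    f0=np.array(arm.get_obs()["contact_force"])[:2]@u; log=[]
    arm.move_l(P(xfast,y,z),rate=.05); x=xfast
    while x<xmax:
        x+=.0015; arm.move_l(P(x,y,z),rate=.03)
        o=arm.get_obs(); F=f0-np.array(o["contact_force"])[:2]@u
        xa=(np.array(o["position"])[:2]-O)@u-.115; log.append((round(xa,4),round(F,1)))
        if F>Fstop: break
    arm.move_l(P(x0,y,z),rate=.15); arm.move_l(P(x0,y,.14),rate=.2)
    print(log, "t",arm.get_obs()["time_s"])
E
python3 - <<'E'
from h import *
arm.grab(); arm.move_to(P(-.22,-.144,.2),ORI)
print(arm.get_obs()["time_s"],arm.get_obs()["position"],P(-.22,-.144,.2))
push(-.144,-.22,-.135,-.112)
E
```

```text
4.75 [ 0.46813029 -0.03060583  0.20002204] [np.float64(0.4680896735001178), np.float64(-0.030773917042768037), 0.2]
[(np.float64(-0.1334), np.float64(1.8)), (np.float64(-0.1318), np.float64(2.6)), (np.float64(-0.1304), np.float64(2.2)), (np.float64(-0.1288), np.float64(1.8)), (np.float64(-0.1274), np.float64(2.3)), (np.float64(-0.1259), np.float64(2.5)), (np.float64(-0.1244), np.float64(3.3)), (np.float64(-0.1241), np.float64(11.4)), (np.float64(-0.1241), np.float64(22.2))] t 11.7333
```

Carton 1 slid at about 2.5 N and then stopped hard at x ≈ −0.124, which is consistent with the stop. Carton 2 is next.

Run:
```python
from h import *
import cv2
push(-.048,-.19,-.135,-.112)
arm.move_l(P(-.30,-.048,.25),rate=.25)
for n,(x,y,s) in {"scene":(220,170,3.6),"side":(270,130,5)}.items():
    i=imaging.snapshot(n); h=160 if n=="scene" else 110; ww=220 if n=="scene" else 140
    cv2.imwrite(f"pics/e_{n}.png",cv2.resize(i[y:y+h,x:x+ww],None,fx=s,fy=s,interpolation=2))
```

```text
[(np.float64(-0.1334), np.float64(0.9)), (np.float64(-0.1319), np.float64(1.3)), (np.float64(-0.1304), np.float64(1.2)), (np.float64(-0.1289), np.float64(1.2)), (np.float64(-0.1274), np.float64(2.2)), (np.float64(-0.1259), np.float64(2.2)), (np.float64(-0.1244), np.float64(1.6)), (np.float64(-0.124), np.float64(10.5)), (np.float64(-0.124), np.float64(20.4))] t 18.1167
```

View pics/e_scene.png

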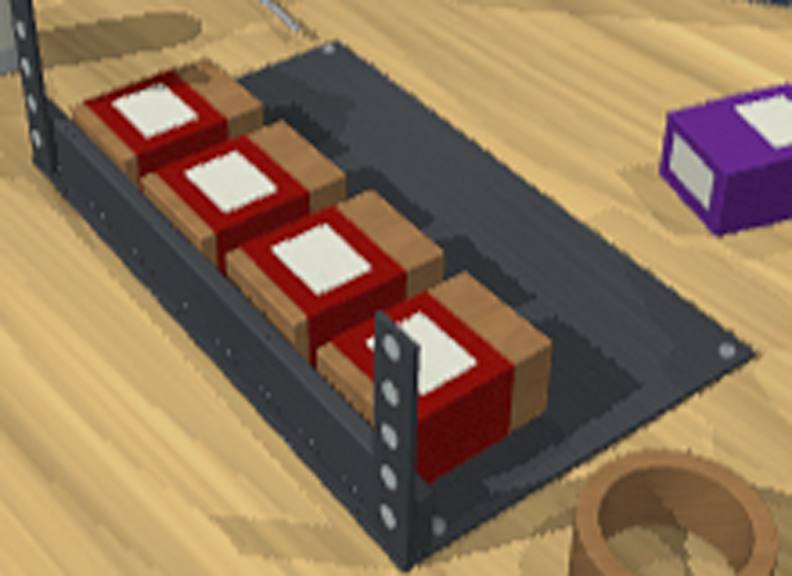

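View pics/e_side.png

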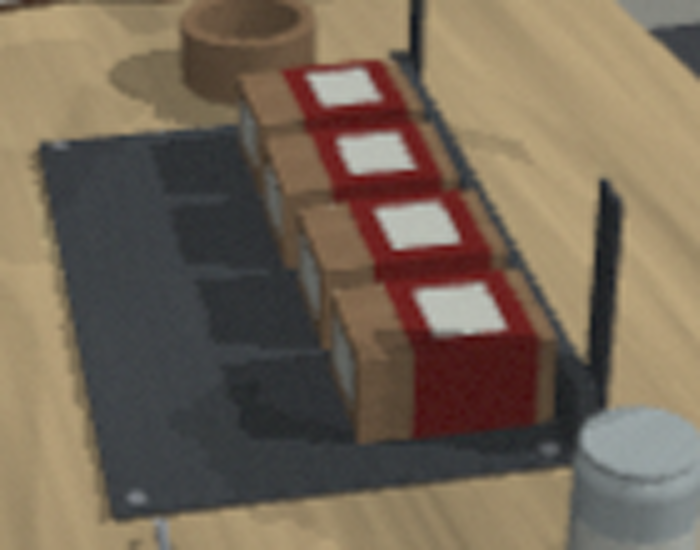

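All four now look in line, with cartons 1 and 2 against the stop and the tape, can and screwdriver tip unmoved. I'll check numerically that they are square and home.

Run:
```python
from h import *
np.set_printoptions(precision=4,suppress=True)
sf=lambda p:np.array([(p-O)@u-.115,(p-O)@w])
for n,q in {1:[(75,105),(205,60),(263,103),(135,160)],2:[(142,182),(283,122),(346,178),(216,247)],3:[(228,262),(365,192),(442,255),(303,325)]}.items():
    print(n,"scene",*[sf(S(p,.061)) for p in q])
for n,q in {1:[(333,290),(520,268),(555,335),(358,355)],2:[(300,207),(475,188),(508,262)],3:[(262,140),(437,120),(460,182)]}.items():
    print(n,"side",*[sf(D(p,.061)) for p in q])
```

```text
1 scene [-0.0072 -0.1802] [-0.1092 -0.176 ] [-0.1132 -0.106 ] [-0.0098 -0.1006]
2 scene [-0.002  -0.0774] [-0.1117 -0.0792] [-0.1099 -0.0041] [-0.0066  0.0048]
3 scene [-0.0052  0.0208] [-0.1112  0.0147] [-0.1123  0.0908] [-0.0107  0.0916]
1 side [-0.1114 -0.111 ] [-0.0024 -0.1089] [-0.004  -0.1819] [-0.1123 -0.1799]
2 side [-0.1107 -0.0119] [-0.0021 -0.0105] [-0.0072 -0.101 ]
3 side [-0.1171  0.0803] [-0.0017  0.0844] [-0.009  -0.0011]
```

Everything is within tolerance, though one scene edge of carton 1 is noisy at about 0.05 rad. I'll press it lightly left and right of centre, which both checks and squares it.

Run:
```python
from h import *
push(-.164,-.145,-.129,-.118,Fstop=8)
push(-.124,-.145,-.129,-.118,Fstop=8)
arm.move_l(P(-.2,-.124,.25),rate=.25)
print(arm.get_obs()["time_s"],arm.get_obs()["contact_force"])
```

```text
Traceback (most recent call last):
  File "h.py", line 13, in push
    arm.move_l(P(x0,y,.14),rate=.2); arm.move_l(P(x0,y,z),rate=.15)
    ~~~~~~~~~~^^^^^^^^^^^^^^^^^^^^^
rig.Unreachable: the arm cannot follow that straight line within its joint ranges
```

Run:
```python
from h import *
o=arm.get_obs();print(o["time_s"],o["position"],o["joints"])
arm.move_to(P(-.145,-.164,.16),ORI)
push(-.164,-.145,-.129,-.118,Fstop=8)
push(-.124,-.145,-.129,-.118,Fstop=8)
print(arm.get_obs()["time_s"],arm.get_obs()["contact_force"])
```

```text
18.9917 [0.39713646 0.07182738 0.24852532] [ 1.78936926e-01  1.41169990e-02 -2.17350438e-01  1.34159624e+00
 -1.01906950e-05 -2.87324381e+00]
[(np.float64(-0.1276), np.float64(-0.8)), (np.float64(-0.1259), np.float64(0.2)), (np.float64(-0.1244), np.float64(-0.3)), (np.float64(-0.1241), np.float64(7.4)), (np.float64(-0.1242), np.float64(17.5))] t 27.8167Traceback (most recent call last):
  File "<stdin>", line 5, in <module>
  File "h.py", line 13, in push
    arm.move_l(P(x0,y,.14),rate=.2); arm.move_l(P(x0,y,z),rate=.15)
    ~~~~~~~~~~^^^^^^^^^^^^^^^^^^^^^
rig.Unreachable: the arm cannot follow that straight line within its joint ranges
```

The off-centre contact is at −0.1242 against −0.1241 at the centre, so carton 1 is square and firm on the stop. The arm is clear at z = 0.14, so I'm handing in.

```bash
python3 -c "
from rig import arm,hand_in
o=arm.get_obs();print(o['position'],o['contact_force']);print(hand_in())"
```

```text
[ 0.54084582 -0.05737617  0.1389819 ] [ 0.25201879 -0.43367527 -0.3294811 ]
the job is handed in; nothing more can be done
None
```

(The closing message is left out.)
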